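# Fasten the draw latch of the blue case on a dormitory desk

## Task

Two transport cases stand on the desk with their latches undone. Fasten the blue one: tip its wire loop down over the keeper hook while the lever is still up, then swing the lever over and press it fully down so that it goes past centre and holds the case drawn shut. Leave the orange case and its latch alone.

Things in the scene. Friction and masses are not known exactly. Their poses are not given: they have to be found in the camera images.
- blue_case: Blue clamshell case, 170 (x) x 220 (y) x 180 mm high, standing on its hinged edge, fixed. Origin: centre of its underside; z up, x from keeper half to lever half, seam at x = 0; the draw latch is on top at y = 0. Lever pivot (axis along y) at x = 12, z = 198 mm. The lever's hinge is stiff (0.06 N m) and stays where left; the loop's is looser: it stays up when steep, else falls under its weight.
- blue_case_lever (a joint): Lever angle (rad): 0 = shut, flat, pointing to the case's +x; 1.57 = upright; more = leaning to the keeper (limit 2.1). Starts at 1.55 to 1.8. Black plate with red tip, 28 mm wide, 5 thick, reaching 64 mm from its pivot; when shut its upper face is 6.5 mm above the pivot (tip 9 mm). Pressing the hooked lever shut takes about 5 N near the tip; past centre it stays down.
- blue_case_bar (a point): Centre of the cross bar (along y) at the free end of the steel wire loop: 6 mm wire, 44 mm long. The loop's sides run 84 mm, at y = -22 and 22 mm outside the lever, to its hinge on the lever, which lies 24 mm from the lever pivot, 0.21 rad below the line from pivot to lever tip (lever flat). Starts up, the loop leaning steeply to the keeper side, 1.1 to 1.45 rad above level.
- blue_case_keeper (a point): Foot of the keeper on the blue case: dark steel hook plate 6 mm thick, 30 mm wide. This point is on the plate's outer face (away from the lever), level with the keeper's 50 mm wide foot, 190 mm up; axes as the case. The plate rises 19 mm from here and its top 5 mm is a lip overhanging 4 mm outwards. The loop's bar belongs outside the plate, below the lip, on or just above the foot.
- blue_case_shell (a joint): How far the keeper half of the blue case is ajar (rad, hinged along the bottom of the seam): 0 = shut; it starts at about 0.026, 5 mm ajar at the top, held so by a springy gasket.
- orange_case: The orange case, same as the blue one in all but colour, its latch also undone; to be left alone. Fixed beside the blue case, on either side. Origin: centre of its underside; axes as the blue case.

How it is judged (in metres and radians):
On the way:
1. the blue case's loop lies hooked over its keeper, its bar beyond the plate and under the lip, with the lever still raised (x of blue_case_bar in the frame of blue_case_keeper below -0.001 m and z of blue_case_bar in the frame of blue_case_keeper below 0.014 m and value of joint blue_case_lever above 0.9 rad), for 0.2 s.
At the end, for the whole second after the job is handed in: The blue case's lever is down within 0.15 rad of flat and at rest, its loop's bar is still hooked beyond the keeper plate below the lip, and the latch holds the case drawn shut (less than 0.013 rad ajar) (value of joint blue_case_lever below 0.15 rad and value of joint blue_case_shell below 0.013 rad and x of blue_case_bar in the frame of blue_case_keeper below -0.001 m and z of blue_case_bar in the frame of blue_case_keeper below 0.016 m and velocity of joint blue_case_lever below 0.05 rad/s); the robot touches nothing.
It fails at once if the robot pushes the orange case or its latch (more than 2 N) (contact force between any of the fingers, the arm and orange_case above 2 N).
It also fails if it takes over 46 s, if anything falls off the work surface, if the arm or the gripper's body presses on something with over 40 N, if the wrist force passes 120 N, or if a joint passes its speed limit or range.

## Robot

A 6-joint arm with a two-finger parallel gripper is mounted at the origin on the work surface. World frame = base frame: x ahead of the robot, y to its left, z up, the work surface at z = 0. Lengths are in m, angles in degrees, forces in N, time in s.
With the tool pointing down it reaches from about 0.3 to 0.75 m from the base axis. Payload 8.5 kg.
Tool frame: the origin (TCP) lies between the finger pads; the fingertips stand 22 mm ahead of it and the grasp point (between the pads) lies 3 mm ahead of it (env.nose_length is the distance from the TCP to the fingertips, in m); z points along the fingers, x is the direction in which the jaws open and shut, and the axes are right-handed (so a half turn about z gives the same grasp; the last joint's range is limited). The gripper opens to 85 mm and grips with 20 to 120 N. Pads are 22 mm wide; open, the fingers measure 114 mm over their backs; the gripper's body (76 mm by 85 mm) begins 54 mm behind the grasp point. The pads swing forward as they close: fully open they stand 13 mm farther back than shut.
Start: joints at [63.008, 21.807, 74.336, -0, 83.858, -12.336], TCP at [0.139, 0.532, 0.253] pointing down, gripper open.
Joint ranges: [-178.18, 178.18], [-50.72, 133.34], [12.68, 142.11], [-81.47, 261.47], [9.98, 163.14], [-165.26, 165.26]. Speed limits (degrees/s): [136.94, 136.94, 180, 180, 180, 180].

## Interface

Orientations are given as a 3x3 rotation matrix whose columns are the frame's x, y, z axes.
In Python, from rig import env gives the robot as it stands.
- The arm moves only by the tool arm_command, never from a script. Its argument "steps" is a list of rows, each an object with "delta_pos": the shift along the world's x, y, z in mm, a list of three; "dr": the turn, a rotation vector about the world's x, y, z in degrees, a list of three. In form: [{"delta_pos": [dx, dy, dz], "dr": [wx, wy, wz]}, ...]. A call has 1 to 20 rows; each row shifts and turns the commanded pose from where the row before left it; what a row does not reach is not made up. A row lasts 1/10 s, in which the tool goes at most 50 mm and 8.59 degrees, less where a joint would pass 70% of its speed; a pose out of reach is approached as far as the arm can. A call with a gripper value outside its range is refused whole. "grip" is the opening, from 0 (shut) to 1 (fully open), set as the call begins (left out, the last holds). The fingers move at their own pace and stop on an object; "squeeze" is the grip in N (left out, the last holds). Time passes only in rows, so rows that do not move let the fingers close. It gives the time, the measured TCP pose, the force and the opening at its end, in the units of the state.
- env.observe(): the state, without advancing time (a new reading comes with each control period).
- env.get_image(name): name is "side" or "top"; returns the picture (420x560x3 uint8, blue, green, red); there is no depth.
- env.get_calibration(name): a dict with "fx", "fy", "cx", "cy" (pixels), "k1" (the pictures are not rectified: a ray, as slopes to the right and down, at radius r is drawn at 1 + k1 r^2 times it, then the intrinsics apply), "view" (4x4, takes a point from world to camera coordinates). Camera axes: x right, y up, looking along -z (the intrinsics and any distortion apply to the point x, -y, -z); pixel columns grow to the right and rows downward; lengths in m; the calibration is good to about 2 mm. A picture is of the moment at which its call begins. get_calibration takes no time and is no camera call.
- env.close_job(): hands the job in, once; it reports no verdict.
The state is a dict: "time_s": time; "q": joint angles; "qvel": joint speeds; "joint_efforts": joint torques, N m; "position": TCP position; "tool_rot": TCP orientation; "ft_force": force on the tool from outside, world axes, zero at the start; "wrist_torque": the same for the moment, N m; "grip_width": finger opening in m.
Only numpy, scipy, OpenCV 4.12 (cv2) and the standard library are available. Lean on these libraries where they do the work, as an engineer would, in place of code of your own. Each camera call takes 0.05 s, during which the arm holds its last target. There are 200 camera calls.

## Working session

There is one attempt and no reset: what is moved stays moved. The work goes in short steps, Python scripts to look and compute and a tool call to move; the robot and the scene stay as the last step left them, time stands still between calls to the robot, and variables do not carry over. Pictures are saved under pics/ and viewed, about 8 in all and at most 12, crops included, and the job is handed in when it is done.

Besides the shell and the picture viewer there is one more tool, called by a JSON object that holds its "api" and its "payload", one argument or row to a line. arm_command: Moves the arm, as the interface text tells. Its arguments: {"type":"object","properties":{"steps":{"type":"array"},"grip":{"type":"number"},"squeeze":{"type":"number"}},"required":["steps"]}

```bash
mkdir -p pics; ls; python3 - <<'E'
from rig import env
import cv2
for n in("side","top"):
    cv2.imwrite(f"pics/{n}0.png",env.get_image(n)); c=env.get_calibration(n); print(n,c)
s=env.observe(); print(s)
E
```

```text
pics
side {'fx': 422.75645293581186, 'fy': 422.75645293581186, 'cx': 278.38428581894937, 'cy': 213.60640995344363, 'k1': -0.08045441576697253, 'view': array([[-0.71083917,  0.70335316,  0.00141772,  0.36472976],
       [-0.66579609, -0.67352949,  0.32105076,  0.30385772],
       [ 0.22676695,  0.22727154,  0.94706093, -1.04779716],
       [ 0.        ,  0.        ,  0.        ,  1.        ]])}
top {'fx': 469.0552605041596, 'fy': 469.0552605041596, 'cx': 281.8405641564882, 'cy': 209.22049974300086, 'k1': -0.13424040885094413, 'view': array([[-0.01278198, -0.9998976 ,  0.00643442, -0.01534354],
       [ 0.99417852, -0.01201985,  0.10707282, -0.54578077],
       [-0.10698451,  0.00776556,  0.99423036, -0.93819719],
       [ 0.        ,  0.        ,  0.        ,  1.        ]])}
{'time_s': 0.1, 'q': array([ 6.30075041e+01,  2.18403565e+01,  7.43800007e+01, -6.49399008e-04,
        8.38575126e+01, -1.23362035e+01]), 'qvel': array([-0.03433207, -0.18541569, -0.13185376, -0.02302305,  0.02969948,
       -0.01870159]), 'joint_efforts': array([ 4.24996542e-03, -4.49218261e+01, -2.31654829e+01, -1.09548364e-04,
        3.69517817e-03, -4.69926476e-05]), 'position': array([0.13906283, 0.53189124, 0.25274567]), 'tool_rot': array([[ 2.53018415e-01,  9.67461272e-01, -6.06811040e-04],
       [ 9.67460548e-01, -2.53018989e-01, -1.21614808e-03],
       [-1.33011089e-03, -2.79357881e-04, -9.99999076e-01]]), 'ft_force': array([-0.32479011, -0.26580467, -0.4940106 ]), 'wrist_torque': array([ 0.00038306, -0.01958712,  0.04909514]), 'grip_width': 0.08532115267677405}
```

View pics/side0.png

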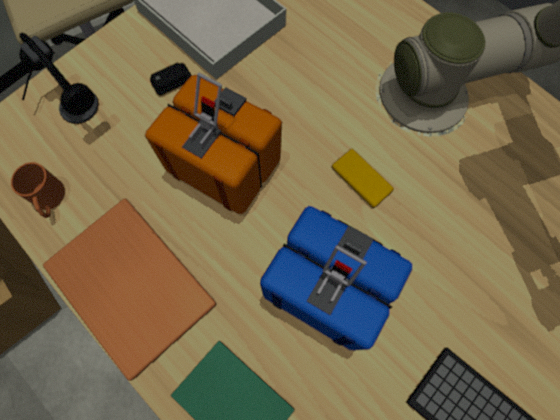

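View pics/top0.png

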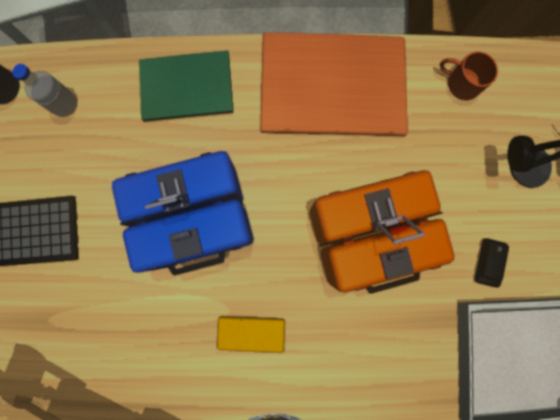

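```bash
python3 - <<'E'
import cv2
a=cv2.imread("pics/top0.png")[145:275,105:265]; cv2.imwrite("pics/topc.png",cv2.resize(a,None,fx=4.5,fy=4.5,interpolation=cv2.INTER_CUBIC))
a=cv2.imread("pics/side0.png")[205:350,260:415]; cv2.imwrite("pics/sidec.png",cv2.resize(a,None,fx=4,fy=4,interpolation=cv2.INTER_CUBIC))
E
```

```text
(no output)
```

View pics/topc.png

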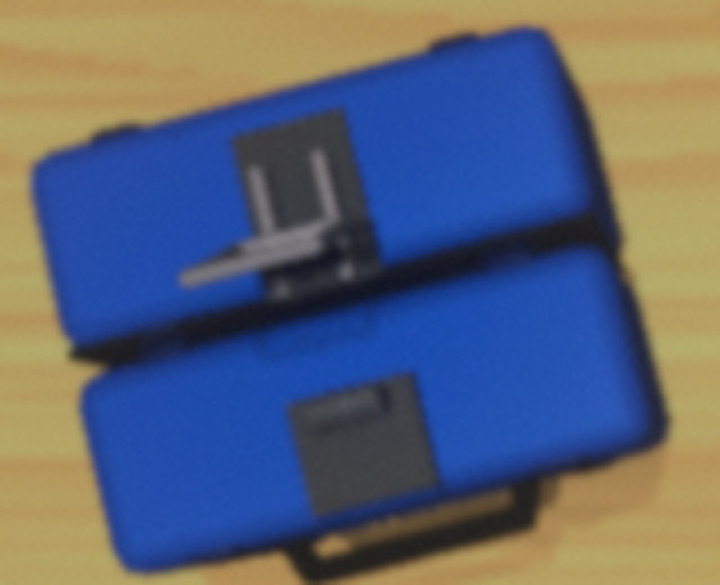

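View pics/sidec.png

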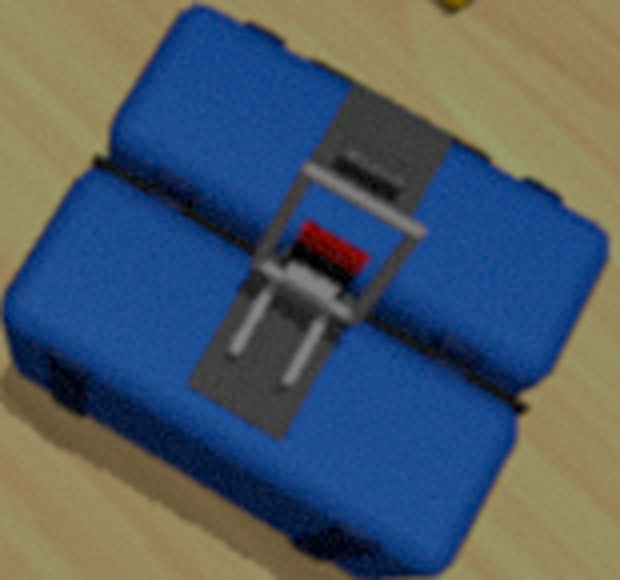

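```bash
cat > h.py <<'E'
import numpy as np
from rig import env
CAL={n:env.get_calibration(n) for n in("side","top")}
def proj(n,P):
    c=CAL[n]; p=np.atleast_2d(P)@c["view"][:3,:3].T+c["view"][:3,3]
    s=np.c_[p[:,0],-p[:,1]]/-p[:,2:]; s=s*(1+c["k1"]*(s**2).sum(1,keepdims=True))
    return s*[c["fx"],c["fy"]]+[c["cx"],c["cy"]]
def world(pose,L):
    x,y,w=pose; L=np.atleast_2d(L)/1000; C,S=np.cos(w),np.sin(w)
    return np.c_[x+C*L[:,0]-S*L[:,1],y+S*L[:,0]+C*L[:,1],L[:,2]]
def mech(a,b):   # lever angle, loop elevation above level toward keeper
    h=np.array([12+24*np.cos(a-.21),0,198+24*np.sin(a-.21)])
    return h,h+84*np.array([-np.cos(b),0,np.sin(b)])
E
python3 - <<'E'
from h import *
from scipy.optimize import least_squares
T=lambda p:(105+p[0]/4.5-.4,145+p[1]/4.5-.4); S=lambda p:(260+p[0]/4-.4,205+p[1]/4-.4)
def model(v):
    a,b,x0,x1,zp,hx,hz=v[3:]; h,B=mech(a,b); Y=lambda p,y:p+np.array([0,y,0])
    t=np.array([12+64*np.cos(a),0,198+64*np.sin(a)])
    return [("side",Y(B,22),(420,232)),("side",Y(B,-22),(305,170)),("side",Y(h,22),(352,320)),("side",Y(h,-22),(262,268)),
    ("side",Y(t,-14),(303,222)),("side",Y(t,14),(368,258)),("top",Y(B,24),(183,278)),
    ("side",(-1,-112,178),(100,160)),("side",(-1,112,178),(522,408)),("top",(-1,112,178),(75,353)),("top",(-1,-112,178),(612,230)),
    ("top",(x1,25,zp),(290,405)),("top",(x1,-25,zp),(412,373)),("top",(x0,25,zp),(315,517)),("top",(x0,-25,zp),(440,490)),
    ("side",(x0,-25,zp),(355,85)),("side",(x0,25,zp),(455,147)),
    ("side",(hx,0,hz),(367,177)),("top",(hx,0,hz),(350,405))]
def res(v):
    m=model(v); return np.concatenate([proj(n,world(v[:3],np.array(p,float)))[0]-(T if n=="top" else S)(q) for n,p,q in m])
r=least_squares(res,[.5,.22,.2,1.6,1.3,-80,-40,185,-45,205],loss="soft_l1",x_scale=[.01,.01,.05,.1,.1,5,5,5,5,5])
v=r.x; print(v.round(4)); print(np.c_[res(v).reshape(-1,2)].round(1).tolist())
J=r.jac; print(np.sqrt(np.diag(np.linalg.inv(J.T@J))).round(4)); h,B=mech(v[3],v[4]); print(h,B); print("world hinge,bar,keeper",world(v[:3],[h,B,[v[8],0,190]]))
E
```

```text
[ 5.336000e-01  1.619000e-01  2.228000e-01  1.732400e+00  1.348500e+00
 -8.659690e+01 -4.102620e+01  1.751831e+02 -4.861560e+01  1.887569e+02]
[[-1.2, 0.0], [0.9, -0.6], [0.3, -1.6], [-0.8, -3.1], [-0.1, -0.1], [-0.5, 0.5], [-0.5, -0.2], [-3.0, -5.1], [4.1, 2.1], [-4.6, 0.4], [-0.9, -1.8], [-0.0, -0.3], [0.5, 0.2], [-0.1, 0.2], [-0.1, -0.3], [0.2, 0.3], [-0.3, -0.6], [0.2, 0.3], [-0.3, 0.2]]
[1.8000e-03 8.0000e-04 1.0800e-02 3.7800e-02 1.9000e-02 2.1205e+00
 2.3528e+00 3.9222e+00 2.3187e+00 5.4661e+00]
[ 13.16008601   0.         221.97194611] [ -5.3581434    0.         303.90530427]
world hinge,bar,keeper [[0.54646028 0.16481242 0.22197195]
 [0.52839989 0.1607201  0.3039053 ]
 [0.48621194 0.15116067 0.19      ]]
```

```bash
python3 - <<'E'
from h import *
import cv2
from scipy.optimize import least_squares
T=lambda p:(105+p[0]/4.5-.4,145+p[1]/4.5-.4); S=lambda p:(260+p[0]/4-.4,205+p[1]/4-.4)
def model(v):
    a,b,x0,x1,zp,k,sy,sz=v[3:]; h,B=mech(a,b); Y=lambda p,y:p+np.array([0,y,0])
    t=np.array([12+64*np.cos(a),0,198+64*np.sin(a)])
    return [("side",Y(B,22),(420,232)),("side",Y(B,-22),(305,170)),("side",Y(h,22),(352,320)),("side",Y(h,-22),(262,268)),
    ("side",Y(t,-14),(303,222)),("side",Y(t,14),(368,258)),("top",Y(B,24),(183,278)),
    ("side",(-1,-sy,sz),(100,160)),("side",(-1,sy,sz),(522,408)),("top",(-1,sy,sz),(75,353)),("top",(-1,-sy,sz),(612,230)),
    ("top",(x1,25,zp),(290,405)),("top",(x1,-25,zp),(412,373)),("top",(x0,25,zp),(315,517)),("top",(x0,-25,zp),(440,490)),
    ("side",(x0,-25,zp),(355,85)),("side",(x0,25,zp),(455,147)),
    ("side",(k+4,0,204),(367,177)),("top",(k+1,0,209),(350,408))]
def res(v):
    m=model(v); return np.concatenate([np.concatenate([proj(n,world(v[:3],np.array(p,float)))[0]-(T if n=="top" else S)(q) for n,p,q in m]),[(v[7]-182)/2,(v[9]-110)/5,(v[10]-175)/10]])
r=least_squares(res,[.53,.16,.2,1.7,1.3,-80,-40,182,-48,110,175],loss="soft_l1",x_scale=[.01,.01,.05,.1,.1,5,5,5,5,5,5])
v=r.x; print(v.round(4)); print(np.c_[res(v)[:-3].reshape(-1,2)].round(1).tolist())
J=r.jac; print(np.sqrt(np.diag(np.linalg.inv(J.T@J))).round(4)); h,B=mech(v[3],v[4]); print(h,B); print("world hinge,bar,keeper",world(v[:3],[h,B,[v[8],0,190]]))
np.save("fit.npy",v)
out=[]
bx=lambda x0,x1,y0,y1,z:[(x0,y0,z),(x1,y0,z),(x1,y1,z),(x0,y1,z),(x0,y0,z)]
a=v[3];t=lambda r,o,y:(12+r*np.cos(a)-o*np.sin(a),y,198+r*np.sin(a)+o*np.cos(a))
Y=lambda p,y:tuple(p+np.array([0,y,0])); k=v[8]
polys=[bx(-90,-5,-110,110,180),bx(0,85,-110,110,180),bx(k-4,k+6,-15,15,209),bx(k,k+6,-15,15,190),[Y(h,-22),Y(B,-22),Y(B,22),Y(h,22)],[t(0,4,-14),t(64,4,-14),t(64,4,14),t(0,4,14)]]
for n,(u,w,W,H) in {"top":(100,140,165,140),"side":(255,200,165,150)}.items():
    im=cv2.imread(f"pics/{n}0.png")[w:w+H,u:u+W]; im=cv2.resize(im,None,fx=2.42*1,fy=2.42,interpolation=cv2.INTER_CUBIC)
    for p in polys:
        q=(proj(n,world(v[:3],np.array(p,float)))-[u,w]+.5)*2.42; cv2.polylines(im,[q.astype(int)],False,(0,255,255),1,cv2.LINE_AA)
    out.append(cv2.copyMakeBorder(im,0,370-im.shape[0],0,400-im.shape[1],cv2.BORDER_CONSTANT))
cv2.imwrite("pics/ov.png",np.hstack(out))
E
```

```text
[ 5.342000e-01  1.623000e-01  2.345000e-01  1.743500e+00  1.344900e+00
 -8.662890e+01 -4.224280e+01  1.805561e+02 -5.085440e+01  1.065082e+02
  1.669340e+02]
[[-1.1, -0.0], [0.9, -0.3], [0.5, -1.4], [-0.8, -2.6], [-0.0, 0.0], [-0.3, 0.5], [-0.5, -0.1], [-0.9, -0.9], [-0.1, 0.8], [0.3, 0.5], [-3.7, -1.2], [-0.5, -0.0], [0.1, 0.1], [-0.4, -0.1], [-0.3, -1.0], [0.0, -0.4], [-0.1, -1.5], [0.8, -0.8], [-2.4, -0.8]]
[1.2000e-03 7.0000e-04 9.0000e-03 2.9900e-02 1.6100e-02 1.7377e+00
 1.8278e+00 2.3255e+00 2.2250e+00 1.7891e+00 5.7646e+00]
[ 12.89472737   0.         221.98331635] [ -5.92209879   0.         303.84861457]
world hinge,bar,keeper [[0.54676049 0.16526032 0.22198332]
 [0.52845858 0.16088849 0.30384861]
 [0.48475578 0.15044908 0.19      ]]
```

View pics/ov.png

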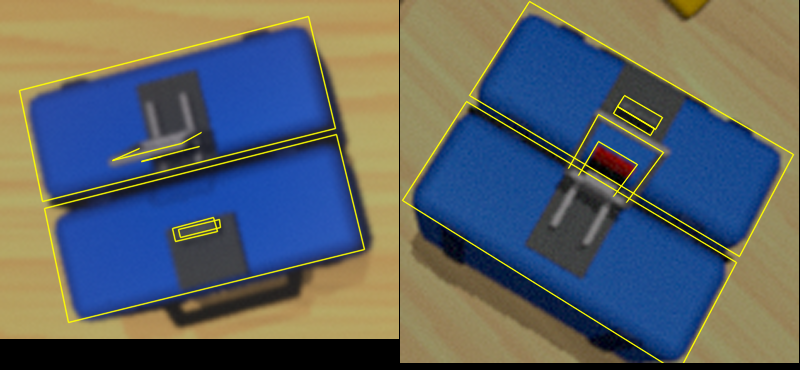

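{"api": "arm_command", "payload": {
  "grip": 0,
  "steps": [
    {"delta_pos":[0,0,40],"dr":[0,0,0]},
    {"delta_pos":[0,0,40],"dr":[0,0,0]},
    {"delta_pos":[0,0,17],"dr":[0,0,0]},
    {"delta_pos":[29.3,-23.9,0],"dr":[0,0,-4.13]},
    {"delta_pos":[29.3,-23.9,0],"dr":[0,0,-4.13]},
    {"delta_pos":[29.3,-23.9,0],"dr":[0,0,-4.13]},
    {"delta_pos":[29.3,-23.9,0],"dr":[0,0,-4.13]},
    {"delta_pos":[29.3,-23.9,0],"dr":[0,0,-4.13]},
    {"delta_pos":[29.3,-23.9,0],"dr":[0,0,-4.13]},
    {"delta_pos":[29.3,-23.9,0],"dr":[0,0,-4.13]},
    {"delta_pos":[29.3,-23.9,0],"dr":[0,0,-4.13]},
    {"delta_pos":[29.3,-23.9,0],"dr":[0,0,-4.13]},
    {"delta_pos":[29.3,-23.9,0],"dr":[0,0,-4.13]},
    {"delta_pos":[29.3,-23.9,0],"dr":[0,0,-4.13]},
    {"delta_pos":[29.3,-23.9,0],"dr":[0,0,-4.13]},
    {"delta_pos":[29.3,-23.9,0],"dr":[0,0,-4.13]},
    {"delta_pos":[29.3,-23.9,0],"dr":[0,0,-4.13]},
    {"delta_pos":[29.3,-23.9,0],"dr":[0,0,-4.13]},
    {"delta_pos":[0,0,0],"dr":[0,0,0]},
    {"delta_pos":[0,0,0],"dr":[0,0,0]}
  ]
}}

```text
time_s: 2.1
position: [0.5789, 0.1731, 0.3495]
tool_rot: [[0.973, 0.231, -0.002], [0.231, -0.973, 0.0], [-0.002, -0.0, -1.0]]
ft_force: [-0.3, 0.7, -0.0]
grip_width: -0.0001
```

```bash
python3 - <<'E'
from h import *
v=np.load("fit.npy"); s=env.observe(); p=s["position"]; x,y,w=v[:3]
C,S=np.cos(w),np.sin(w); d=p-[x,y,0]
print(p,s["tool_rot"].round(3).tolist(),s["grip_width"],env.nose_length,"case",C*d[0]+S*d[1],-S*d[0]+C*d[1])
import cv2
a=env.get_image("side"); b=env.get_image("top"); cv2.imwrite("pics/s1.png",a);cv2.imwrite("pics/t1.png",b)
r=lambda q:cv2.resize(q,(400,380),interpolation=cv2.INTER_CUBIC)
cv2.imwrite("pics/v1.png",np.hstack([r(b[120:310,80:280]),r(a[190:380,240:440])]))
E
```

```text
[0.57892077 0.17312781 0.34948512] [[0.973, 0.231, -0.002], [0.231, -0.973, 0.0], [-0.002, -0.0, -1.0]] -9.847848172576475e-05 0.022 case 0.0460028549213875 0.00018020562286005098
```

View pics/v1.png

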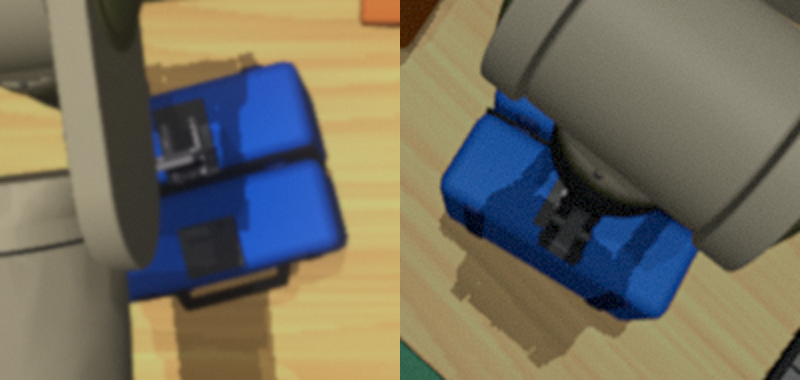

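{"api": "arm_command", "payload": {
  "steps": [
    {"delta_pos":[0,0,-22],"dr":[0,0,0]},
    {"delta_pos":[0,0,-22],"dr":[0,0,0]},
    {"delta_pos":[-9.7,-2.3,0],"dr":[0,0,0]},
    {"delta_pos":[-9.7,-2.3,0],"dr":[0,0,0]},
    {"delta_pos":[-9.7,-2.3,0],"dr":[0,0,0]},
    {"delta_pos":[-4.9,-1.2,0],"dr":[0,0,0]},
    {"delta_pos":[-4.9,-1.2,0],"dr":[0,0,0]},
    {"delta_pos":[-4.9,-1.2,0],"dr":[0,0,0]},
    {"delta_pos":[-4.9,-1.2,0],"dr":[0,0,0]},
    {"delta_pos":[-4.9,-1.2,0],"dr":[0,0,0]}
  ]
}}

```text
time_s: 3.2
position: [0.5247, 0.1606, 0.3063]
tool_rot: [[0.973, 0.232, -0.0], [0.232, -0.973, 0.0], [-0.0, -0.0, -1.0]]
ft_force: [0.1, -0.3, -0.3]
grip_width: -0.0002
```

{"api": "arm_command", "payload": {
  "steps": [
    {"delta_pos":[-4.9,-1.2,-2],"dr":[0,0,0]},
    {"delta_pos":[-4.9,-1.2,-3],"dr":[0,0,0]},
    {"delta_pos":[-4.9,-1.2,-4],"dr":[0,0,0]},
    {"delta_pos":[-4.9,-1.2,-5],"dr":[0,0,0]},
    {"delta_pos":[-4.9,-1.2,-6],"dr":[0,0,0]},
    {"delta_pos":[-4.9,-1.2,-7],"dr":[0,0,0]},
    {"delta_pos":[-4.9,-1.2,-8],"dr":[0,0,0]},
    {"delta_pos":[-4.9,-1.2,-8],"dr":[0,0,0]},
    {"delta_pos":[0,0,0],"dr":[0,0,0]},
    {"delta_pos":[0,0,0],"dr":[0,0,0]}
  ]
}}

```text
time_s: 4.2
position: [0.4859, 0.1511, 0.2633]
tool_rot: [[0.973, 0.232, 0.0], [0.232, -0.973, -0.0], [0.0, 0.0, -1.0]]
ft_force: [0.0, 0.3, -1.3]
grip_width: 0.0002
```

{"api": "arm_command", "payload": {
  "steps": [
    {"delta_pos":[0,0,40],"dr":[0,0,0]},
    {"delta_pos":[0,0,45],"dr":[0,0,0]},
    {"delta_pos":[-30,35,0],"dr":[0,0,0]},
    {"delta_pos":[-30,35,0],"dr":[0,0,0]},
    {"delta_pos":[-30,35,0],"dr":[0,0,0]},
    {"delta_pos":[-20,40,0],"dr":[0,0,0]},
    {"delta_pos":[-20,40,0],"dr":[0,0,0]},
    {"delta_pos":[0,40,0],"dr":[0,0,0]},
    {"delta_pos":[0,0,0],"dr":[0,0,0]}
  ]
}}

```text
time_s: 5.1
position: [0.3551, 0.3795, 0.3481]
tool_rot: [[0.972, 0.236, 0.0], [0.236, -0.972, 0.001], [0.0, -0.001, -1.0]]
ft_force: [-0.4, -0.9, -0.7]
grip_width: 0.0004
```

```bash
python3 - <<'E'
from h import *
import cv2
a=env.get_image("side"); b=env.get_image("top"); cv2.imwrite("pics/s2.png",a);cv2.imwrite("pics/t2.png",b)
r=lambda q:cv2.resize(q,(400,400),interpolation=cv2.INTER_CUBIC)
cv2.imwrite("pics/v2.png",np.hstack([r(b[165:265,115:215]),r(a[210:320,290:400])]))
print(env.observe()["position"])
E
```

```text
[0.35581752 0.37654865 0.34824964]
```

View pics/v2.png

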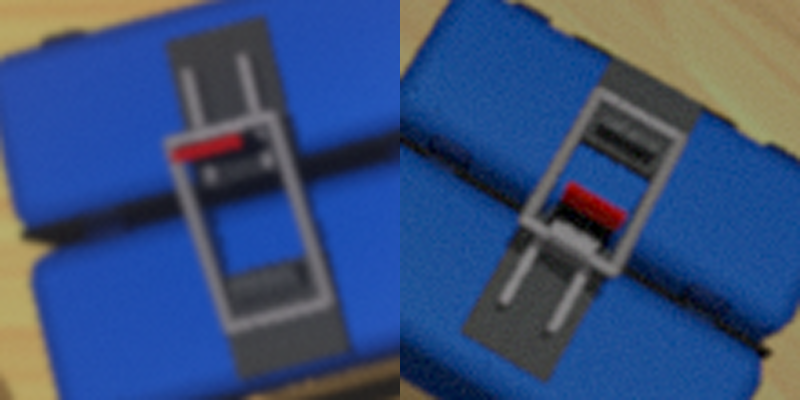

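```bash
python3 - <<'E'
from h import *
from scipy.optimize import least_squares
v=np.load("fit.npy"); x,y,w=v[:3]; C,S=np.cos(w),np.sin(w)
T=lambda u,r:np.array([115+u/4-.4,165+r/4-.4]); D=lambda u,r:np.array([290+(u-400)/3.636-.4,210+r/3.636-.4])
for n,t,s in [("bar+",T(228,328),D(688,135)),("bar-",T(328,302),D(600,90)),("hinge+",T(170,145),D(612,270)),("hinge-",T(275,117),D(525,218)),("tip mid",T(207,150),D(597,203)),("hook",T(268,280),D(630,140))]:
    r=least_squares(lambda p:np.concatenate([proj("top",p)[0]-t,proj("side",p)[0]-s]),[.5,.16,.2]); d=r.x-[x,y,0]
    print(n,r.x.round(4),"case",((C*d[0]+S*d[1])*1e3).round(1),((-S*d[0]+C*d[1])*1e3).round(1),(r.x[2]*1e3).round(1),"err",r.fun.round(1))
E
```

```text
bar+ [0.4652 0.1686 0.1965] case -65.7 22.2 196.5 err [-0.6  0.4 -0.7 -0.1]
bar- [0.4767 0.1253 0.1933] case -64.6 -22.6 193.3 err [-0.  0. -0. -0.]
hinge+ [0.5418 0.1874 0.2196] case 13.3 22.7 219.6 err [ 0.2 -0.1  0.2  0. ]
hinge- [0.5526 0.1437 0.2195] case 13.6 -22.3 219.5 err [-0.2  0.2 -0.2 -0. ]
tip mid [0.5345 0.1632 0.2569] case 0.4 0.8 256.9 err [-0.2  0.1 -0.2 -0. ]
hook [0.4858 0.1513 0.1955] case -49.7 0.6 195.5 err [-0.4  0.3 -0.4 -0.1]
```

{"api": "arm_command", "payload": {
  "steps": [
    {"delta_pos":[25,-36.8,0],"dr":[0,0,0]},
    {"delta_pos":[25,-36.8,0],"dr":[0,0,0]},
    {"delta_pos":[25,-36.8,0],"dr":[0,0,0]},
    {"delta_pos":[25,-36.8,0],"dr":[0,0,0]},
    {"delta_pos":[25,-36.8,0],"dr":[0,0,0]},
    {"delta_pos":[25,-36.8,0],"dr":[0,0,0]},
    {"delta_pos":[0,0,0],"dr":[0,0,0]},
    {"delta_pos":[0,0,0],"dr":[0,0,0]},
    {"delta_pos":[0,0,-28],"dr":[0,0,0]},
    {"delta_pos":[0,0,-28],"dr":[0,0,0]},
    {"delta_pos":[0,0,-28],"dr":[0,0,0]},
    {"delta_pos":[0,0,0],"dr":[0,0,0]}
  ]
}}

```text
time_s: 6.4
position: [0.5039, 0.1557, 0.2618]
tool_rot: [[0.973, 0.233, -0.006], [0.233, -0.973, -0.0], [-0.006, -0.001, -1.0]]
ft_force: [0.6, 0.2, 0.0]
grip_width: -0.0001
```

{"api": "arm_command", "payload": {
  "steps": [
    {"delta_pos":[5.8,1.4,3],"dr":[0,0,0]},
    {"delta_pos":[5.8,1.4,2],"dr":[0,0,0]},
    {"delta_pos":[5.5,1.3,1],"dr":[0,0,0]},
    {"delta_pos":[5.5,1.3,1],"dr":[0,0,0]},
    {"delta_pos":[5.5,1.3,0],"dr":[0,0,0]},
    {"delta_pos":[4.9,1.2,-0.5],"dr":[0,0,0]},
    {"delta_pos":[4.9,1.2,-1],"dr":[0,0,0]},
    {"delta_pos":[4.9,1.2,-1],"dr":[0,0,0]},
    {"delta_pos":[4.2,1,-2],"dr":[0,0,0]},
    {"delta_pos":[4.2,1,-2.5],"dr":[0,0,0]},
    {"delta_pos":[4.2,1,-2.5],"dr":[0,0,0]},
    {"delta_pos":[0,0,0],"dr":[0,0,0]}
  ]
}}

```text
time_s: 7.6
position: [0.5617, 0.1686, 0.2613]
tool_rot: [[0.973, 0.232, -0.0], [0.232, -0.973, -0.0], [-0.0, -0.0, -1.0]]
ft_force: [0.6, -0.7, 0.4]
grip_width: 0.0001
```

{"api": "arm_command", "payload": {
  "steps": [
    {"delta_pos":[3.9,0.9,-3],"dr":[0,0,0]},
    {"delta_pos":[3.9,0.9,-3.5],"dr":[0,0,0]},
    {"delta_pos":[3.9,0.9,-4],"dr":[0,0,0]},
    {"delta_pos":[3.4,0.8,-4.5],"dr":[0,0,0]},
    {"delta_pos":[3.4,0.8,-4.5],"dr":[0,0,0]},
    {"delta_pos":[3,0.7,-4],"dr":[0,0,0]},
    {"delta_pos":[0,0,0],"dr":[0,0,0]}
  ]
}}

```text
time_s: 8.3
position: [0.5831, 0.1735, 0.2373]
tool_rot: [[0.973, 0.232, -0.001], [0.232, -0.973, -0.0], [-0.001, 0.0, -1.0]]
ft_force: [-0.1, -0.3, 0.3]
grip_width: 0.0002
```

{"api": "arm_command", "payload": {
  "steps": [
    {"delta_pos":[1,0.2,-2.5],"dr":[0,0,0]},
    {"delta_pos":[1,0.2,-2.5],"dr":[0,0,0]},
    {"delta_pos":[1,0.2,-2.5],"dr":[0,0,0]},
    {"delta_pos":[0,0,0],"dr":[0,0,0]}
  ]
}}

```text
time_s: 8.7
position: [0.5858, 0.1742, 0.2304]
tool_rot: [[0.973, 0.232, -0.0], [0.232, -0.973, -0.0], [-0.001, -0.0, -1.0]]
ft_force: [0.3, -0.2, 0.7]
grip_width: 0.0002
```

{"api": "arm_command", "payload": {
  "steps": [
    {"delta_pos":[0,0,-1.5],"dr":[0,0,0]},
    {"delta_pos":[0,0,-1.5],"dr":[0,0,0]},
    {"delta_pos":[0,0,0],"dr":[0,0,0]}
  ]
}}

```text
time_s: 9.0
position: [0.5857, 0.1742, 0.2276]
tool_rot: [[0.973, 0.232, -0.0], [0.232, -0.973, -0.0], [-0.0, -0.0, -1.0]]
ft_force: [-0.8, -0.3, 0.4]
grip_width: -0.0005
```

{"api": "arm_command", "payload": {
  "steps": [
    {"delta_pos":[0,0,-1.5],"dr":[0,0,0]},
    {"delta_pos":[0,0,-1.5],"dr":[0,0,0]},
    {"delta_pos":[0,0,0],"dr":[0,0,0]},
    {"delta_pos":[0,0,0],"dr":[0,0,0]}
  ]
}}

```text
time_s: 9.4
position: [0.5858, 0.1742, 0.2265]
tool_rot: [[0.973, 0.232, 0.002], [0.232, -0.973, 0.0], [0.002, 0.0, -1.0]]
ft_force: [-3.6, -1.0, 9.5]
grip_width: -0.0002
```

{"api": "arm_command", "payload": {
  "steps": [
    {"delta_pos":[0,0,-1.5],"dr":[0,0,0]},
    {"delta_pos":[0,0,-1],"dr":[0,0,0]},
    {"delta_pos":[0,0,0],"dr":[0,0,0]}
  ]
}}

```text
time_s: 9.7
position: [0.5859, 0.1742, 0.2262]
tool_rot: [[0.973, 0.232, 0.005], [0.232, -0.973, 0.0], [0.005, 0.001, -1.0]]
ft_force: [-7.8, -2.0, 23.0]
grip_width: -0.0002
```

Hard stop at tip height 204 mm with 23 N; retreat and look.

{"api": "arm_command", "payload": {
  "steps": [
    {"delta_pos":[0,0,20],"dr":[0,0,0]},
    {"delta_pos":[0,0,45],"dr":[0,0,0]},
    {"delta_pos":[0,0,45],"dr":[0,0,0]},
    {"delta_pos":[-35,30,0],"dr":[0,0,0]},
    {"delta_pos":[-35,30,0],"dr":[0,0,0]},
    {"delta_pos":[-35,30,0],"dr":[0,0,0]},
    {"delta_pos":[-35,30,0],"dr":[0,0,0]},
    {"delta_pos":[-35,30,0],"dr":[0,0,0]},
    {"delta_pos":[-30,35,0],"dr":[0,0,0]},
    {"delta_pos":[-20,35,0],"dr":[0,0,0]},
    {"delta_pos":[0,0,0],"dr":[0,0,0]},
    {"delta_pos":[0,0,0],"dr":[0,0,0]}
  ]
}}

```text
time_s: 10.9
position: [0.3604, 0.3945, 0.3322]
tool_rot: [[0.972, 0.233, 0.0], [0.233, -0.972, -0.0], [0.0, 0.0, -1.0]]
ft_force: [0.1, -1.3, 0.3]
grip_width: 0.0
```

```bash
python3 - <<'E'
from h import *
import cv2
a=env.get_image("side"); b=env.get_image("top"); cv2.imwrite("pics/s3.png",a);cv2.imwrite("pics/t3.png",b)
r=lambda q:cv2.resize(q,(400,400),interpolation=cv2.INTER_CUBIC)
cv2.imwrite("pics/v3.png",np.hstack([r(b[165:265,115:215]),r(a[210:320,290:400])]))
E
```

```text
(no output)
```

View pics/v3.png

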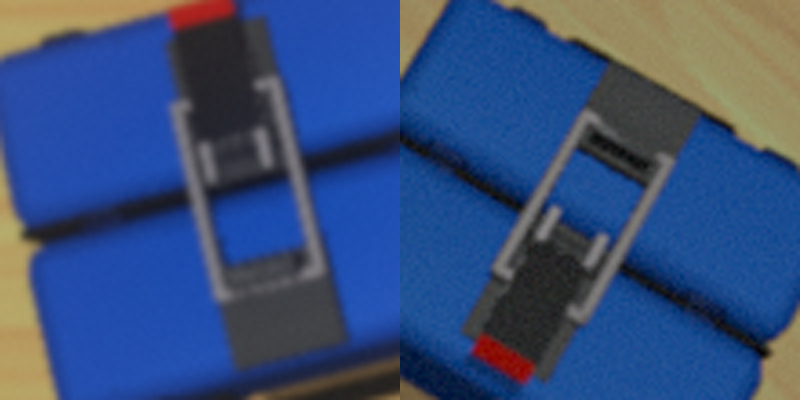

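```bash
python3 - <<'E'
from h import *
from scipy.optimize import least_squares
v=np.load("fit.npy"); x,y,w=v[:3]; C,S=np.cos(w),np.sin(w)
T=lambda u,r:np.array([115+u/4-.4,165+r/4-.4]); D=lambda u,r:np.array([290+(u-400)/3.636-.4,210+r/3.636-.4])
for n,t,s in [("tip mid",T(202,14),D(503,360)),("bar+",T(220,297),D(668,160)),("bar-",T(322,272),D(590,118)),("hinge+",T(180,108),D(580,315)),("hinge-",T(272,84),D(500,270))]:
    r=least_squares(lambda p:np.concatenate([proj("top",p)[0]-t,proj("side",p)[0]-s]),[.5,.16,.2]); d=r.x-[x,y,0]
    print(n,"case",((C*d[0]+S*d[1])*1e3).round(1),((-S*d[0]+C*d[1])*1e3).round(1),(r.x[2]*1e3).round(1),"err",r.fun.round(1))
# keeper-half shift between before/after: phase correlation of patch on keeper half vs lever half
import cv2
for n,R in {"top":{"keeper":(214,250,172,200),"desk":(280,310,110,200),"leverhalf":(180,205,180,215)},"side":{"keeper":(225,255,300,330)}}.items():
    A=[cv2.cvtColor(cv2.imread(f"pics/{n[0]}{i}.png"),6).astype(float) for i in(2,3)]
    for k,(a,b,c,d) in R.items(): print(n,k,cv2.phaseCorrelate(A[0][a:b,c:d].copy(),A[1][a:b,c:d].copy()))
E
```

```text
tip mid case 69.5 1.8 198.6 err [ 0.  -0.   0.1  0. ]
bar+ case -51.3 21.4 194.9 err [ 0.2 -0.1  0.2  0. ]
bar- case -51.3 -21.1 187.6 err [-0.6  0.4 -0.7 -0.1]
hinge+ case 32.9 21.4 192.5 err [-0.  0. -0. -0.]
hinge- case 33.7 -19.8 190.0 err [ 0.  -0.   0.1  0. ]
top keeper ((-0.014455523587923125, -0.9369360298591118), 0.2607505632226793)
top desk ((-4.992500857929393, 0.17280805130303278), 0.43999094294085017)
top leverhalf ((1.4993258016323203, 0.025832747670488487), 0.5248544011832483)
side keeper ((-0.05902212457325007, 0.3488568070054203), 1.0537439746952066)
```

```bash
python3 - <<'E'
from h import *
import cv2
v=np.load("fit.npy")
for n in("top","side"):
    A=[cv2.resize(cv2.imread(f"pics/{n[0]}{i}.png"),None,fx=8,fy=8,interpolation=cv2.INTER_CUBIC) for i in(2,3)]
    px=proj(n,world(v[:3],[[-86,0,181],[-85,0,181]])); print(n,"px/mm toward +x",(px[1]-px[0]).round(2))
    for name,L in {"padedge":[-84,0,181],"corner-":[-86,-22,181],"static":[60,-70,180]}.items():
        c=(proj(n,world(v[:3],[L]))[0]*8).astype(int); h=72
        t=A[0][c[1]-h:c[1]+h,c[0]-h:c[0]+h]; r=A[1][c[1]-h-50:c[1]+h+50,c[0]-h-50:c[0]+h+50]
        m=cv2.minMaxLoc(cv2.matchTemplate(r,t,5)); print(name,m[1],(np.array(m[3])-50)/8)
E
```

```text
top px/mm toward +x [-0.13 -0.56]
padedge 0.8019701242446899 [-3.5  -0.25]
corner- 0.9566527605056763 [-0.375 -1.   ]
static 0.9845955967903137 [ 0.    -0.125]
side px/mm toward +x [-0.27  0.46]
padedge 0.920597493648529 [1.75 2.  ]
corner- 0.9804552793502808 [-0.625  0.75 ]
static 0.565804123878479 [-0.5   0.75]
```

```bash
python3 - <<'E'
from h import *
import cv2
v=np.load("fit.npy")
for n in("top","side"):
    N=np.mean([env.get_image(n).astype(float) for _ in range(6)],0)
    B=N.astype(np.float32)
    for ref in(0,2):
      A=cv2.imread(f"pics/{n[0]}{ref}.png").astype(np.float32)
      for name,L,h in [("K pad corner-",[-86,-25,181],9),("K pad corner+",[-86,25,181],9),("K edge-",[-85,-70,175],12),("K corner-",[-80,-100,175],14),("K corner+",[-80,100,175],14),("L edge-",[85,-60,175],12),("L corner-",[80,-100,175],14),("L corner+",[80,100,175],14)]:
        P=world(v[:3],[L,[L[0]+1,L[1],L[2]]]); p=proj(n,P); g=p[1]-p[0]; c=p[0].astype(int)
        sl=np.s_[c[1]-h:c[1]+h,c[0]-h:c[0]+h]; f=lambda I:cv2.cvtColor(I[sl]/255,cv2.COLOR_BGR2GRAY)
        try:
            cc,W=cv2.findTransformECC(f(A),f(B),np.eye(2,3,dtype=np.float32),cv2.MOTION_TRANSLATION,(3,200,1e-5),None,3)
            print(n,ref,name,"cc %.3f"%cc,"shift px",W[:,2].round(2),"mm along +x %.2f"%(W[:,2]@g/(g@g)))
        except Exception as e: print(n,ref,name,"fail")
E
```

```text
[ WARN:0@6.122] global loadsave.cpp:275 findDecoder imread_('pics/t0.png'): can't open/read file: check file path/integrity
Traceback (most recent call last):
AttributeError: 'NoneType' object has no attribute 'astype'
```

```bash
cp pics/top0.png pics/t0.png; cp pics/side0.png pics/s0.png; python3 - <<'E'
from h import *
import cv2
v=np.load("fit.npy")
for n in("top","side"):
    B=cv2.imread(f"pics/{n[0]}3.png").astype(np.float32)
    for ref in(0,2):
      A=cv2.imread(f"pics/{n[0]}{ref}.png").astype(np.float32)
      for name,L,h in [("K pad corner-",[-86,-25,181],9),("K pad corner+",[-86,25,181],9),("K edge-",[-85,-70,175],12),("K corner-",[-80,-100,175],14),("K corner+",[-80,100,175],14),("L edge-",[85,-60,175],12),("L corner-",[80,-100,175],14),("L corner+",[80,100,175],14)]:
        P=world(v[:3],[L,[L[0]+1,L[1],L[2]]]); p=proj(n,P); g=p[1]-p[0]; c=p[0].astype(int)
        sl=np.s_[c[1]-h:c[1]+h,c[0]-h:c[0]+h]; f=lambda I:cv2.cvtColor(I[sl]/255,cv2.COLOR_BGR2GRAY)
        try:
            cc,W=cv2.findTransformECC(f(A),f(B),np.eye(2,3,dtype=np.float32),cv2.MOTION_TRANSLATION,(3,200,1e-5),None,3)
            print(n,ref,name,"cc %.3f"%cc,"shift px",W[:,2].round(2),"mm along +x %.2f"%(W[:,2]@g/(g@g)))
        except Exception as e: print(n,ref,name,"fail")
E
```

```text
top 0 K pad corner- cc 0.927 shift px [-1.08 -0.37] mm along +x 1.05
top 0 K pad corner+ cc 0.821 shift px [ 0.44 -0.99] mm along +x 1.51
top 0 K edge- cc 0.972 shift px [-1.13 -0.33] mm along +x 1.02
top 0 K corner- cc 0.970 shift px [-0.1  -0.46] mm along +x 0.83
top 0 K corner+ cc 0.998 shift px [-0.52 -1.72] mm along +x 3.14
top 0 L edge- cc 1.000 shift px [ 0.07 -0.  ] mm along +x -0.02
top 0 L corner- cc 1.000 shift px [0.01 0.03] mm along +x -0.05
top 0 L corner+ cc 1.000 shift px [ 0.   -0.01] mm along +x 0.01
top 2 K pad corner- cc 0.931 shift px [-0.99 -0.41] mm along +x 1.08
top 2 K pad corner+ cc 0.823 shift px [ 0.43 -0.96] mm along +x 1.44
top 2 K edge- cc 0.972 shift px [-1.13 -0.31] mm along +x 0.98
top 2 K corner- cc 0.970 shift px [-0.11 -0.47] mm along +x 0.84
top 2 K corner+ cc 0.993 shift px [-0.56 -1.65] mm along +x 3.04
top 2 L edge- cc 1.000 shift px [ 0.02 -0.  ] mm along +x -0.00
top 2 L corner- cc 1.000 shift px [0.01 0.02] mm along +x -0.03
top 2 L corner+ cc 1.000 shift px [ 0.01 -0.  ] mm along +x 0.00
side 0 K pad corner- cc 0.975 shift px [-1.09  0.37]
[... 305 characters left out ...]
 shift px [0.04 0.02] mm along +x -0.01
side 0 L corner- cc 1.000 shift px [0.   0.02] mm along +x 0.03
side 0 L corner+ cc 1.000 shift px [-0.03  0.01] mm along +x 0.04
side 2 K pad corner- cc 0.978 shift px [-1.07  0.38] mm along +x 1.64
side 2 K pad corner+ cc 0.974 shift px [0.35 1.3 ] mm along +x 1.78
side 2 K edge- cc 0.989 shift px [-0.9   1.37] mm along +x 3.11
side 2 K corner- cc 0.994 shift px [-0.93  1.31] mm along +x 3.05
side 2 K corner+ cc 0.998 shift px [-0.67  1.61] mm along +x 3.18
side 2 L edge- cc 0.998 shift px [ 0.03 -0.01] mm along +x -0.05
side 2 L corner- cc 1.000 shift px [-0.03  0.  ] mm along +x 0.03
side 2 L corner+ cc 0.999 shift px [-0.05  0.01] mm along +x 0.05
```

```bash
python3 -c "
from rig import env
print(env.close_job(), env.observe()['time_s'])"
```

```text
the job is handed in; nothing more can be done
the job is handed in; nothing more can be done
```

I fastened the blue case and handed the job in. The last reading before that was 10.9 s (limit 46 s). The orange case and its latch were never approached. No verdict is reported, so what follows is from my own measurements.

**What I did:** With the gripper shut, I pushed the loop over the keeper from the lever side. I then swung the lever over and pressed it down to a hard stop at 23 N.

**Loop hooked, lever up:** The bar sat about 15 mm outside the plate at about 195 mm height, with the lever still near 1.74 rad.

**After closing:**
- **Lever:** the lever lies flat, with its tip at about 199 mm and its hinge at about 191 mm.
- **Bar:** it sits under the lip, against the plate.
- **Shell:** the keeper half moved in about 3.1 mm, which leaves roughly 0.008 rad ajar if it began at the stated 0.026 (limit 0.013).
- **Clearance:** the arm is clear of both cases.

**Checks that disagreed:**
- **Shell movement:** several image patches with poorer matches gave only 0.8–1.8 mm of shell movement. An earlier template match gave about 1.9 mm, which would be just over the limit. I trusted the patches with the best match scores, most of which agreed at 3.0–3.2 mm.
- **Bar height:** the two bar ends came out 7 mm apart in height, which I put down to reading pixels off the enlarged picture.

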